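Set the slicer's thickness wheel by clicks

TASK

Set the vegetable slicer's thickness: with a fingertip, gently flick the edge of its six-toothed thumbwheel round clockwise (seen from above), one click at a time and letting it come to rest in each click, until the raised ridge on the wheel points straight at the pointer nib on the frame; never let it go past. Do not take hold of, lift or shift the slicer, leave everything else on the counter alone, and finish with the hand clear.

Things in the scene. Friction and masses are not known exactly. Their poses are not given: they have to be found in the camera images.
- slicer: white loose slicer on rubber feet, 1.4-1.8 kg (slides if pushed with over about 7 N). Frame 120 (x) x 290 (y) x 26 mm high; origin centre of underside, z up. The wheel lies flat on top at (-43,-40) mm and overhangs the long -x edge by 23 mm: there its teeth can be pushed in free space. Steel runway on the +x half, food holder on it at +y (65 mm high), plain fixed knob at (-36,90), 40 mm high.
- wheel (a joint): thumbwheel angle, rad, growing clockwise seen from above; 0 = ridge at the pointer, -1.047 = one click short. Sprung clicks every 1.047 rad (60 deg): rests only at whole clicks, starts 2 to 4 clicks short, may take half a second to settle at the start. 1 to 3 N at a tooth turns it; pushed past half a click it snaps on to the next by itself, else it springs back.
- wheel_hub (a point): centre of the black wheel's top face, 45 mm over the counter, on its upright axis; underside at 29 mm. Core radius 22 mm; six equal flat-sided radial teeth 8 mm wide reach out to radius 40 mm. At every click two teeth lie 30 deg either side of the slicer's -x direction from the hub (middle of the overhang), the others each 60 deg on. Hub cap 20 mm wide, 4 mm high.
- wheel_ridge (a point): top of the one raised radial ridge (white, 11 x 5 mm, 5 mm high) on the wheel's top face, 16 mm from the axis, midway between two teeth.
- pointer (a point): tip of the fixed dark pointer nib standing on the frame, on the slicer's +x side of the wheel, 42 mm from the wheel's axis and 42 mm over the counter.
- lid_a: white jar lid lying on the counter, 66 mm wide, 12 mm high; leave alone. Origin under its centre.
- lid_b: small metal cap lying on the counter, 34 mm wide, 14 mm high; leave alone. Origin under its centre.
- spoon: steel spoon, 190 mm long along its x; leave alone.
- vinegar: green vinegar bottle, 64 mm wide, 210 mm tall; leave alone. Origin under its centre.
- mustard: mustard jar, 72 mm wide, 110 mm tall; leave alone. Origin under its centre.
- bowl: steel bowl, 190 mm wide, 75 mm tall; leave alone. Origin under its centre.
- mug: white mug, 80 mm wide, 90 mm tall; leave alone. Origin under its centre.

How it is judged:
By the outcome, as a careful person would: the job done as asked, in the order asked, and still so for the second after the job is handed in, with the robot touching nothing.
It also fails if it takes over 67 s, if anything falls off the work surface, if the arm or the gripper's body presses on something with over 40 N, if the wrist force passes 120 N, or if a joint passes its speed limit or range.

ROBOT

A 6-joint arm with a two-finger parallel gripper is mounted at the origin on the work surface. World frame = base frame: x ahead of the robot, y to its left, z up, the work surface at z = 0. Lengths are in m, angles in rad, forces in N, time in s.
With the tool pointing down it reaches from about 0.325 to 0.775 m from the base axis. Payload 5.5 kg.
Tool frame: the origin (TCP) lies on the centre line of the jaws, within the pads' length; the fingertips stand manip.tcp_to_tips ahead of it and the grasp point (between the pads) lies 8 mm behind it (manip.tcp_to_tips is the distance from the TCP to the fingertips, in m); z points along the fingers, y is the line along which they close (so a half turn about z gives the same grasp; the last joint's range is limited). The gripper opens to 85 mm and grips with 20 to 120 N. Pads are 22 mm wide; open, the fingers measure 114 mm over their backs; the gripper's body (76 mm by 85 mm) begins 54 mm behind the grasp point. The pads swing forward as they close: fully open they stand 13 mm farther back than shut.
Start: joints at [1.062, 0.091, 1.231, -0, 1.82, -0.057], TCP at [0.262, 0.54, 0.242] pointing down, gripper open.
Joint ranges: [-2.87, 2.87], [-0.86, 2.18], [0.17, 2.46], [-1.51, 4.65], [0.06, 2.69], [-2.65, 2.65]. Speed limits (rad/s): [2.57, 2.57, 3.01, 3.14, 3.14, 3.14].

INTERFACE

Orientations are given as a 3x3 rotation matrix whose columns are the frame's x, y, z axes.
In Python, from bench import manip gives the robot as it stands. The module is installed in compiled form; this text tells all that it offers.
- The arm moves only by the shell command python3 -m inch 'ROWS' [FORCE]. ROWS is JSON, a list of rows, each a list of 5 numbers: the shift along the tool's x, y, z in mm, then the turn about the tool's z in rad, then the finger opening in mm, from 0 to 85.4. A call has 1 to 5 rows; each row is the pose to reach, as a shift and turn from the pose commanded when the call began, along the tool's axes at that moment; what a row does not reach only later rows make up. A row lasts 1/10 s, in which the tool goes at most 50 mm and 8.59 degrees, less where a joint would pass 70% of its speed; a pose out of reach is approached as far as the arm can. A call with a gripper value outside its range is refused whole. The fingers move at their own pace and stop on an object; FORCE is the grip in N (left out, the last holds). Time passes only in rows, so rows that repeat a pose let the fingers close. It gives the time, the measured TCP pose, the force, the opening and the grip force at its end, in the units of the state.
- manip.get_obs(): the state, without advancing time (a new reading comes with each control period).
- manip.grab_frame(name): name is "scene" or "top" or "wrist"; returns the picture (480x640x3 uint8, blue, green, red); there is no depth.
- manip.camera_info(name): a dict with "intrinsics" (3x3 intrinsics, pixels), "R" (3x3) and "t" (3): a world point X has camera coordinates R X + t. Camera axes: x right, y down, z forward; pixel columns grow to the right and rows downward; lengths in m; the calibration is good to about 2 mm. A picture is of the moment at which its call begins: read the wrist's pose just before it. camera_info takes no time and is no camera call; for the wrist camera it gives the pose at the moment of the call.
- manip.close_job(): hands the job in; it is judged then, once.
The state is a dict: "clock": time; "q": joint angles; "qd": joint speeds; "tau": joint torques, N m; "tool_pos": TCP position; "tool_rot": TCP orientation; "contact_force": force on the tool from outside, world axes, zero at the start; "moment": the same for the moment, N m; "grip_width": opening from 0.0 (shut) to 1.0 (fully open); "grasp_force": force on a finger pad.
Only numpy, scipy, OpenCV 4.12 (cv2) and the standard library are available. Lean on these libraries where they do the work, as an engineer would, in place of code of your own. Each camera call takes 0.05 s, during which the arm holds its last target. There are 200 camera calls.

## Working session

There is one attempt and no reset: what is moved stays moved. The work goes in short steps, Python scripts to look and compute and a shell command to move; the robot and the scene stay as the last step left them, time stands still between calls to the robot, and variables do not carry over. Pictures are saved under pics/ and viewed, at most 10 in all, crops included, and the job is handed in when it is done.

```bash
mkdir -p pics; python3 - <<'E'
from bench import manip
import cv2
o=manip.get_obs();print(o['clock'],o['tool_pos'],o['tool_rot'],o['contact_force'],manip.tcp_to_tips)
for n in("scene","top"):
    i=manip.camera_info(n);print(n,i)
    cv2.imwrite(f"pics/{n}0.png",manip.grab_frame(n))
E
```

```text
0.0 [0.26183422 0.53957214 0.24116373] [[-8.99657123e-01  4.36596146e-01 -9.30698893e-04]
 [ 4.36597125e-01  8.99655571e-01 -1.67431942e-03]
 [ 1.06307038e-04 -1.91265385e-03 -9.99998165e-01]] [ 0.12891976 -0.41231537  0.16661235] 0.011
scene {'intrinsics': array([[544.29861395,   0.        , 320.91996054],
       [  0.        , 544.29861395, 225.70867788],
       [  0.        ,   0.        ,   1.        ]]), 'R': array([[ 0.87116614,  0.49098476,  0.00187742],
       [ 0.30235611, -0.53345719, -0.78993937],
       [-0.38684667,  0.68873608, -0.61318208]]), 't': array([-0.52834774, -0.11159984,  1.53738991])}
top {'intrinsics': array([[594.52378291,   0.        , 324.40689928],
       [  0.        , 594.52378291, 239.70538056],
       [  0.        ,   0.        ,   1.        ]]), 'R': array([[-0.01170325, -0.9999157 , -0.0056235 ],
       [-0.99115707,  0.01234377, -0.13211848],
       [ 0.13217676,  0.00402755, -0.99121798]]), 't': array([0.02068697, 0.60504694, 1.28461454])}
```

View pics/top0.png

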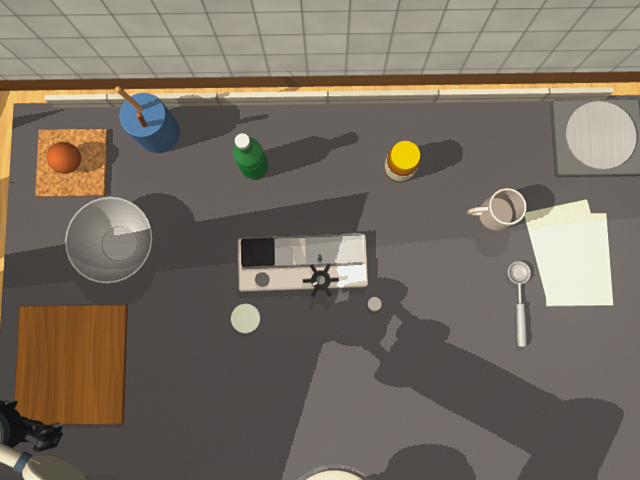

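View pics/scene0.png

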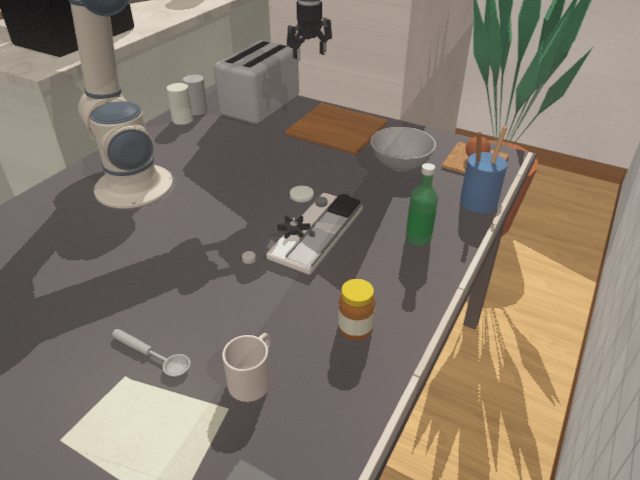

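The top view shows the slicer at about x 238–367, y 234–291 px, with the hub near (320,280). Its -x side faces the robot. lid_b is at (374,304) and lid_a at (245,319).

```bash
cat > h.py <<'E'
import numpy as np
from bench import manip
def ray(cam,u,v,z):
    i=manip.camera_info(cam) if isinstance(cam,str) else cam
    d=i['R'].T@np.linalg.inv(i['intrinsics'])@[u,v,1]; c=-i['R'].T@i['t']
    return c+d*(z-c[2])/d[2]
def pix(cam,X):
    i=manip.camera_info(cam) if isinstance(cam,str) else cam
    p=i['intrinsics']@(i['R']@np.array(X)+i['t']); return p[:2]/p[2]
E
python3 - <<'E'
import cv2
from h import *
im=cv2.imread('pics/top0.png')[225:315,230:390]
cv2.imwrite('pics/c1.png',cv2.resize(im,None,fx=5,fy=5,interpolation=cv2.INTER_CUBIC))
print(ray('top',320,280,.045),ray('top',374,304,.014),ray('top',245,319,.012))
E
```

```text
[0.51528975 0.02410251 0.045     ] [ 0.46211293 -0.09587148  0.014     ] [0.43219735 0.19330108 0.012     ]
```

View pics/c1.png

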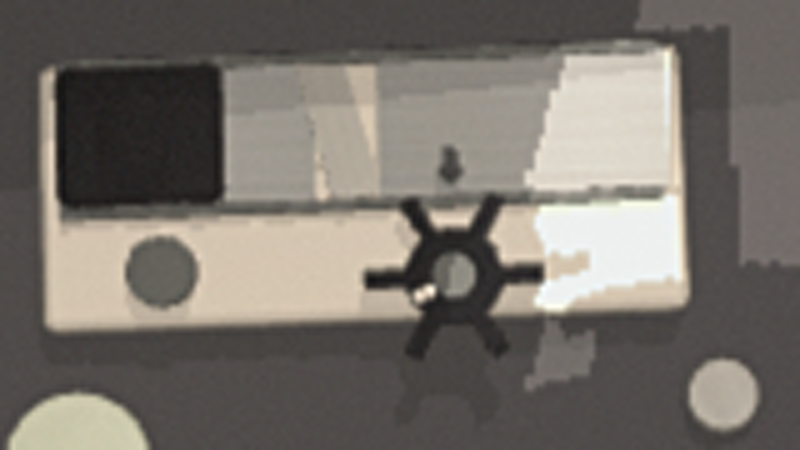

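```bash
cat >> h.py <<'E'
def crop2(u,v): return 230+(u+.5)/5-.5, 225+(v+.5)/5-.5
hub=ray('top',*crop2(454,275),.045)
a=ray('top',*crop2(48,328),.02);b=ray('top',*crop2(688,306),.02)
a2=ray('top',*crop2(45,65),.026);b2=ray('top',*crop2(680,45),.026)
th=np.mean([np.arctan2(-(p-q)[0],(p-q)[1]) for p,q in((a,b),(a2,b2))])
S=np.array([[np.cos(th),-np.sin(th),0],[np.sin(th),np.cos(th),0],[0,0,1]])
def togo(x,y,z):  # slicer-axes mm rel. hub (z over counter) -> tool shift mm, turn
    o=manip.get_obs();R=np.array(o['tool_rot'])
    X=hub+S@[x/1e3,y/1e3,0];X[2]=z/1e3
    d=R.T@(X-o['tool_pos'])*1e3
    cur=np.arctan2(R[1,1],R[0,1]);return d.round(1),round(-(th+np.pi/2-cur),3)
def here():
    o=manip.get_obs();d=S.T@(np.array(o['tool_pos'])-hub)*1e3
    return o['clock'],d.round(1),round(o['tool_pos'][2]*1e3,1),np.round(o['contact_force'],2)
E
python3 -c "
from h import *
print(hub,th,np.arctan2(-(a-b)[0],(a-b)[1]),np.arctan2(-(a2-b2)[0],(a2-b2)[1]))
print(ray('top',*crop2(455,180),.042)-hub)
print(togo(-60,8,150))"
```

```text
[0.51615916 0.02321283 0.045     ] 0.020799064051671385 0.022299261885193506 0.019298866218149264
[ 0.04227074 -0.00086324 -0.003     ]
(array([-397.2, -373.6,   91.9]), np.float64(-0.473))
```

```bash
python3 -m inch '[[-30,-28,0,0,85],[-60,-56,0,0,85],[-90,-84,0,0,85],[-120,-112,0,0,85],[-150,-140,0,0,85]]'; python3 -m inch '[[-30,-28,5,0,85],[-60,-56,10,0,85],[-90,-84,20,0,85],[-120,-112,30,0,85],[-150,-140,40,0,85]]'; python3 -m inch '[[-25,-24,10,-0.1,85],[-50,-48,20,-0.2,85],[-75,-72,35,-0.3,85],[-97,-93,50,-0.4,85],[-97,-93,52,-0.473,85]]'; python3 -c "
from h import *
print(here(),togo(-60,8,150),togo(-60,10,34))"
```

```text
clock: 0.6
tool_pos: [0.3359, 0.3468, 0.2417]
tool_rot: [[-0.9, 0.436, -0.0], [0.436, 0.9, -0.001], [0.0, -0.001, -1.0]]
contact_force: [0.3, -0.1, -0.3]
grip_width: 0.994
grasp_force: 0.0
clock: 1.1
tool_pos: [0.4097, 0.1553, 0.2016]
tool_rot: [[-0.9, 0.436, -0.0], [0.436, 0.9, -0.0], [0.0, -0.0, -1.0]]
contact_force: [0.1, -0.4, 0.7]
grip_width: 0.994
grasp_force: 0.0
clock: 1.6
tool_pos: [0.4558, 0.0278, 0.1473]
tool_rot: [[-1.0, -0.021, -0.004], [-0.021, 1.0, -0.001], [0.004, -0.001, -1.0]]
contact_force: [-0.7, 0.1, -0.3]
grip_width: 0.991
grasp_force: 0.0
(1.6, array([-60.2,   5.9, 102.3]), np.float64(147.3), array([-0.71,  0.14, -0.28])) (array([-0.2,  2.1, -2.7]), np.float64(0.0)) (array([ -0.7,   4.3, 113.3]), np.float64(0.0))
```

```bash
python3 -m inch '[[-1,4,30,0,85],[-1,4,60,0,85],[-1,4,90,0,85],[-1,4,110,0,85],[-1,4,113,0,85]]'; python3 - <<'E'
from h import *
import cv2
print(here())
a=cv2.resize(manip.grab_frame('top')[215:325,230:390],None,fx=3.75,fy=3.75,interpolation=cv2.INTER_CUBIC)
b=cv2.resize(manip.grab_frame('scene')[150:290,220:400],None,fx=3,fy=3,interpolation=cv2.INTER_CUBIC)
cv2.imwrite('pics/t2.png',a);cv2.imwrite('pics/s2.png',b)
cv2.imwrite('pics/w2.png',manip.grab_frame('wrist'))
E
```

```text
clock: 2.1
tool_pos: [0.4549, 0.0349, 0.0337]
tool_rot: [[-1.0, -0.021, -0.006], [-0.021, 1.0, -0.0], [0.006, 0.0, -1.0]]
contact_force: [-0.0, -0.2, 0.0]
grip_width: 0.994
grasp_force: 0.0
(2.1, array([-61.1,  13. , -11.3]), np.float64(33.7), array([-0.01, -0.15,  0.03]))
```

View pics/w2.png

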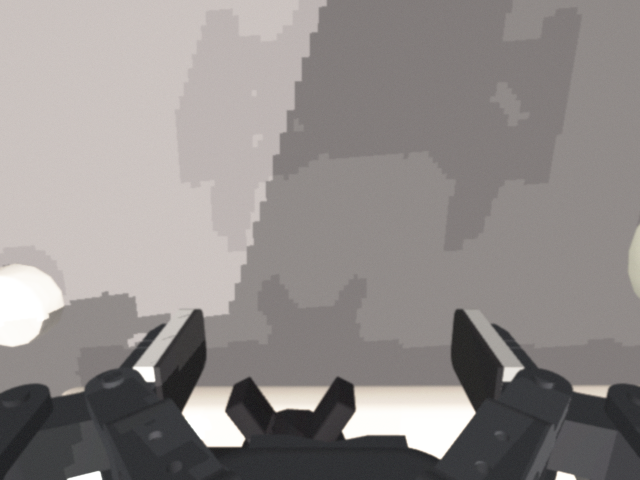

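View pics/s2.png

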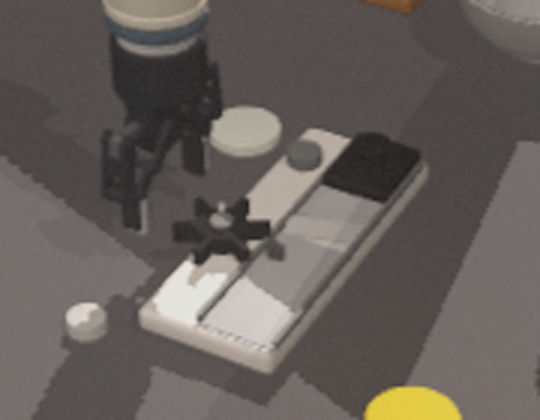

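The wrist view shows the left (-y) pad tip at about (200,310)–(205,345) and the right pad near (455,310). The two overhanging teeth end at about (240,385) and (345,380), between the pads as planned. The scene view shows the gripper clear on the -x side.

```bash
python3 - <<'E'
from h import *
o=manip.get_obs();R=np.array(o['tool_rot']);p=np.array(o['tool_pos'])
for z in(-2,4,11):
  print(z,[pix('wrist',p+R@[x/1e3,y/1e3,z/1e3]).round() for y in(-42.5,42.5) for x in(-11,11)])
for t in(-30,30):
  r=np.radians(t); print(t,[pix('wrist',hub+S@[-.04*np.cos(r),.04*np.sin(r),dz]).round() for dz in (0,-.016)])
print(togo(-40,10,34))
E
```

```text
-2 [array([209., 359.]), array([204., 302.]), array([450., 359.]), array([456., 301.])]
4 [array([213., 350.]), array([208., 294.]), array([446., 350.]), array([451., 294.])]
11 [array([218., 340.]), array([214., 287.]), array([441., 340.]), array([445., 286.])]
-30 [array([235., 399.]), array([244., 372.])]
30 [array([350., 399.]), array([348., 372.])]
(array([-18.4,  -2.9,   4.1]), np.float64(0.0))
```

```bash
python3 -c "
from h import *
print(here())"; python3 -m inch '[[0,-3,8,0,85],[0,-3,14,0,85],[0,-3,14,0,85],[0,-3,14,0,85],[0,-3,14,0,85]]';python3 -c "
from h import *
print(here(),togo(-40,10,24))"
```

```text
(2.25, array([-58.4,  12.9,  -6.9]), np.float64(38.1), array([ 0.79, -0.  , -0.03]))
clock: 2.75
tool_pos: [0.4575, 0.0319, 0.0236]
tool_rot: [[-1.0, -0.021, 0.001], [-0.021, 1.0, 0.0], [-0.001, -0.0, -1.0]]
contact_force: [0.0, -0.6, -1.0]
grip_width: 0.993
grasp_force: 0.0
(2.75, array([-58.5,   9.9, -21.4]), np.float64(23.6), array([ 0.03, -0.56, -1.01])) (array([-18.5,   0.1,  -0.4]), np.float64(0.0))
```

```bash
python3 -m inch '[[-6,0,0,0,85],[-12,0,0,0,85],[-18.5,0,0,0,85],[-18.5,3,0,0,85],[-18.5,7,0,0,85]]';python3 -m inch '[[0,2,0,0,85],[0,4,0,0,85],[0,6,0,0,85],[0,8,0,0,85],[0,10,0,0,85]]';python3 - <<'E'
from h import *
import cv2
print(here())
a=cv2.resize(manip.grab_frame('top')[235:325,270:370],None,fx=4,fy=4,interpolation=cv2.INTER_CUBIC)
b=cv2.resize(manip.grab_frame('wrist'),(480,360))
cv2.imwrite('pics/p3.png',np.hstack([a[:360,:320],b]))
E
```

```text
clock: 3.25
tool_pos: [0.4757, 0.0395, 0.0231]
tool_rot: [[-1.0, -0.021, -0.001], [-0.021, 1.0, 0.0], [0.001, 0.0, -1.0]]
contact_force: [-0.7, -0.1, -1.1]
grip_width: 0.997
grasp_force: 0.0
clock: 3.75
tool_pos: [0.4748, 0.0491, 0.023]
tool_rot: [[-1.0, -0.021, -0.001], [-0.021, 1.0, -0.001], [0.001, -0.001, -1.0]]
contact_force: [-2.2, -3.4, -0.3]
grip_width: 0.993
grasp_force: 1.4
(3.75, array([-40.9,  26.7, -22. ]), np.float64(23.0), array([-2.16, -3.44, -0.32]))
```

View pics/p3.png

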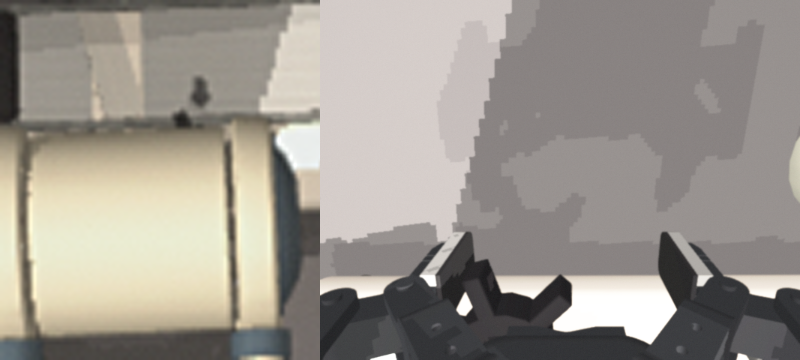

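The top view is blocked by the arm. The wrist view shows the left pad touching the -y tooth, and the wheel has turned part of a click. I'll continue slowly.

```bash
for i in 1; do python3 -m inch '[[0,1.5,0,0,85],[0,3,0,0,85],[0,4.5,0,0,85],[0,6,0,0,85],[0,7.5,0,0,85]]'; done;python3 -c "
from h import *
print(here())"
```

```text
clock: 4.35
tool_pos: [0.4754, 0.0571, 0.0234]
tool_rot: [[-1.0, -0.021, 0.0], [-0.021, 1.0, 0.0], [-0.0, 0.0, -1.0]]
contact_force: [0.1, -1.2, -0.8]
grip_width: 0.995
grasp_force: 0.5
(4.35, array([-40.1,  34.7, -21.6]), np.float64(23.4), array([ 0.14, -1.16, -0.78]))
```

```bash
python3 -m inch '[[0,1,0,0,85],[0,2,0,0,85],[0,3,0,0,85],[0,4,0,0,85],[0,5,0,0,85]]';python3 - <<'E'
from h import *
import cv2
print(here())
cv2.imwrite('pics/p4.png',manip.grab_frame('wrist')[240:,100:540])
E
```

```text
clock: 4.85
tool_pos: [0.4752, 0.062, 0.0234]
tool_rot: [[-1.0, -0.021, 0.0], [-0.021, 1.0, 0.0], [-0.0, 0.0, -1.0]]
contact_force: [-0.1, 0.6, -0.1]
grip_width: 0.994
grasp_force: 0.2
(4.85, array([-40.1,  39.6, -21.6]), np.float64(23.4), array([-0.11,  0.61, -0.11]))
```

View pics/p4.png

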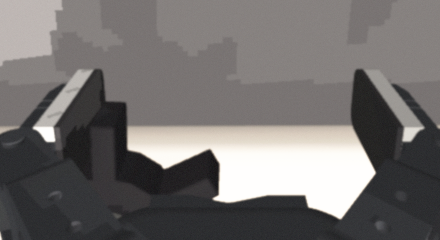

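The crop shows the tooth now pointing almost straight at -x against the pad, so the wheel is right at half a click.

```bash
python3 -m inch '[[0,1,0,0,85],[0,2,0,0,85],[0,2,0,0,85],[0,2,0,0,85]]';python3 - <<'E'
from h import *
import cv2
print(here())
cv2.imwrite('pics/p5.png',manip.grab_frame('wrist')[240:,100:540])
E
```

```text
clock: 5.3
tool_pos: [0.4751, 0.0639, 0.0233]
tool_rot: [[-1.0, -0.021, 0.0], [-0.021, 1.0, 0.0], [-0.0, 0.0, -1.0]]
contact_force: [-0.3, 0.1, 0.3]
grip_width: 0.993
grasp_force: 0.0
(5.3, array([-40.2,  41.5, -21.7]), np.float64(23.3), array([-0.28,  0.05,  0.32]))
```

View pics/p5.png

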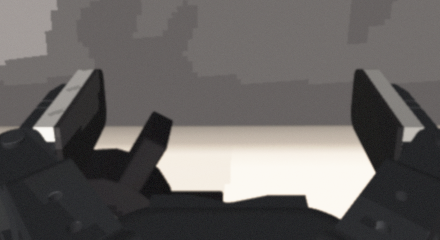

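The wheel snapped on: the tooth now leans to the +y side, free of the pad. I'll back out and check the click.

```bash
python3 -m inch '[[6,0,0,0,85],[12,0,0,0,85],[20,0,0,0,85],[40,-15,0,0,85],[60,-30,0,0,85]]'; python3 -m inch '[[30,0,0,0,85],[60,0,0,0,85],[60,0,0,0,85],[60,0,0,0,85],[60,0,0,0,85]]';python3 - <<'E'
from h import *
import cv2
print(here(),togo(-58.5,10,23.6))
a=cv2.resize(manip.grab_frame('top')[235:325,270:370],None,fx=4,fy=4,interpolation=cv2.INTER_CUBIC)
b=cv2.resize(manip.grab_frame('scene')[195:255,260:340],None,fx=5,fy=6,interpolation=cv2.INTER_CUBIC)
cv2.imwrite('pics/p6.png',np.hstack([a,cv2.copyMakeBorder(b,0,0,0,0,0)]) if a.shape[0]==b.shape[0] else 0)
E
```

```text
clock: 5.85
tool_pos: [0.4146, 0.0324, 0.0231]
tool_rot: [[-1.0, -0.022, -0.0], [-0.022, 1.0, -0.0], [0.0, -0.0, -1.0]]
contact_force: [-0.4, 0.1, 0.7]
grip_width: 0.996
grasp_force: 0.0
clock: 6.35
tool_pos: [0.3564, 0.0313, 0.0236]
tool_rot: [[-1.0, -0.021, 0.001], [-0.021, 1.0, -0.0], [-0.001, -0.0, -1.0]]
contact_force: [-0.0, 0.1, -0.0]
grip_width: 0.995
grasp_force: 0.0
(6.35, array([-159.6,   11.4,  -21.4]), np.float64(23.6), array([-0.05,  0.1 , -0.04])) (array([-101.1,   -1.5,    0.2]), np.float64(0.0))
```

View pics/p6.png

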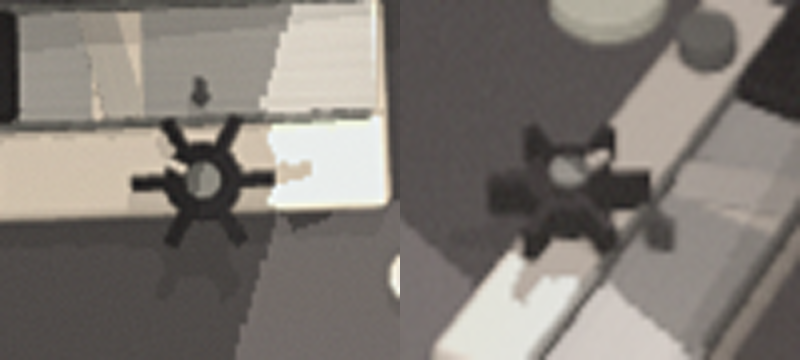

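One click done: the ridge is at (178,165), upper left of the hub at (203,180), and the pointer is at (200,92), so it is one click short. The slicer hasn't moved. Repeating the same stroke.

```bash
python3 -m inch '[[-35,-1,0,0,85],[-70,-1,0,0,85],[-100,-1.5,0,0,85],[-110,-1.5,0,0,85],[-119.5,-1.5,0,0,85]]';python3 -m inch '[[0,3,0,0,85],[0,7,0,0,85],[0,9,0,0,85],[0,11,0,0,85],[0,13,0,0,85]]';python3 -m inch '[[0,2,0,0,85],[0,4,0,0,85],[0,6,0,0,85],[0,7.5,0,0,85],[0,9,0,0,85]]';python3 -c "
from h import *
print(here())"
```

```text
clock: 6.95
tool_pos: [0.4756, 0.0324, 0.0225]
tool_rot: [[-1.0, -0.021, -0.002], [-0.021, 1.0, 0.0], [0.002, 0.0, -1.0]]
contact_force: [-0.4, -0.2, -0.2]
grip_width: 0.992
grasp_force: 0.0
clock: 7.45
tool_pos: [0.4736, 0.0445, 0.023]
tool_rot: [[-1.0, -0.021, -0.002], [-0.021, 1.0, -0.002], [0.002, -0.002, -1.0]]
contact_force: [-3.7, -4.2, -0.2]
grip_width: 0.996
grasp_force: 2.2
clock: 7.95
tool_pos: [0.4749, 0.0546, 0.0234]
tool_rot: [[-1.0, -0.021, 0.0], [-0.021, 1.0, 0.0], [-0.0, 0.0, -1.0]]
contact_force: [-1.3, -1.4, 0.2]
grip_width: 0.993
grasp_force: 0.7
(7.95, array([-40.6,  32.3, -21.6]), np.float64(23.4), array([-1.29, -1.36,  0.17]))
```

```bash
python3 -m inch '[[0,1.5,0,0,85],[0,3,0,0,85],[0,4.5,0,0,85],[0,6,0,0,85],[0,7,0,0,85]]';python3 -m inch '[[0,1,0,0,85],[0,2,0,0,85],[0,2,0,0,85],[0,2,0,0,85],[0,2,0,0,85]]';python3 - <<'E'
from h import *
import cv2
print(here())
w=manip.grab_frame('wrist')[240:,100:540]; r=cv2.imread('pics/p5.png'); q=cv2.imread('pics/p4.png')
s=np.s_[100:200,110:220]
print(cv2.absdiff(w[s],r[s]).mean(),cv2.absdiff(w[s],q[s]).mean())
E
```

```text
clock: 8.45
tool_pos: [0.4747, 0.0616, 0.0233]
tool_rot: [[-1.0, -0.021, 0.0], [-0.021, 1.0, 0.0], [-0.0, 0.0, -1.0]]
contact_force: [0.1, -0.9, 0.3]
grip_width: 0.994
grasp_force: 0.2
clock: 8.95
tool_pos: [0.4746, 0.0633, 0.0233]
tool_rot: [[-1.0, -0.021, 0.0], [-0.021, 1.0, 0.0], [-0.0, 0.0, -1.0]]
contact_force: [-0.2, 0.8, -0.5]
grip_width: 0.996
grasp_force: 0.0
(8.95, array([-40.7,  40.9, -21.7]), np.float64(23.3), array([-0.23,  0.81, -0.54]))
7.308181818181819 70.98172727272727
```

The wrist image closely matches the earlier "snapped" one, so the second click has happened. Backing out the same way, then up.

```bash
python3 -m inch '[[6,0,0,0,85],[12,0,0,0,85],[20,0,0,0,85],[45,-10,0,0,85],[75,-20,0,0,85]]'; python3 -m inch '[[25,0,-30,0,85],[45,0,-70,0,85],[45,0,-110,0,85],[45,0,-110,0,85],[45,0,-110,0,85]]';python3 - <<'E'
from h import *
import cv2
print(here())
t=manip.grab_frame('top')
a=cv2.resize(t[235:325,270:370],None,fx=4,fy=4,interpolation=cv2.INTER_CUBIC)
b=cv2.resize(manip.grab_frame('scene')[195:255,260:340],None,fx=5,fy=6,interpolation=cv2.INTER_CUBIC)
cv2.imwrite('pics/p7.png',np.hstack([a,b]))
s=np.s_[235:290,232:300];r=cv2.imread('pics/top0.png')
g=lambda i:cv2.cvtColor(i[s],cv2.COLOR_BGR2GRAY).astype(np.float32)
print(cv2.phaseCorrelate(g(r),g(t)))
E
```

```text
clock: 9.5
tool_pos: [0.3991, 0.0416, 0.0231]
tool_rot: [[-1.0, -0.022, -0.0], [-0.022, 1.0, -0.0], [0.0, -0.0, -1.0]]
contact_force: [-0.2, -0.9, 0.3]
grip_width: 0.989
grasp_force: 0.0
clock: 10.0
tool_pos: [0.3552, 0.0408, 0.1343]
tool_rot: [[-1.0, -0.021, 0.003], [-0.021, 1.0, 0.0], [-0.003, -0.0, -1.0]]
contact_force: [1.0, 0.3, -0.9]
grip_width: 0.997
grasp_force: 0.0
(10.0, array([-160.5,   20.9,   89.3]), np.float64(134.3), array([ 1.  ,  0.3 , -0.93]))
((0.00018080170547563057, 0.042715309365657816), 0.988781131196905)
```

View pics/p7.png

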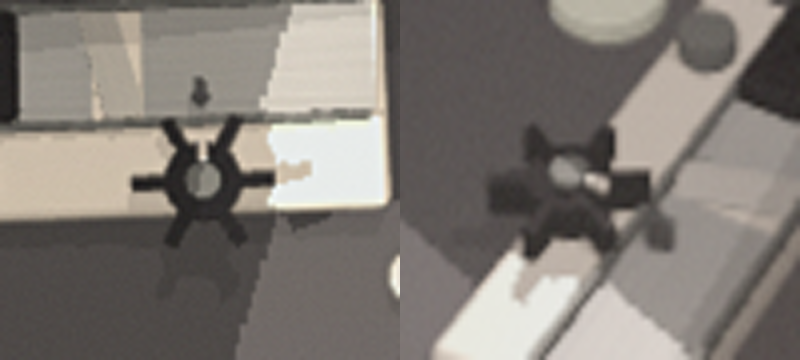

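The ridge at (201,152) now sits in line between the hub (203,180) and the pointer (200,92). The slicer has not moved, and the hand is clear.

```bash
python3 -c "
from bench import manip
print(manip.close_job())"
```

```text
the job is handed in; nothing more can be done
None
```

I turned the thumbwheel two clicks clockwise; its ridge now points at the nib, the slicer hasn't shifted, the hand is clear, and the job was handed in at about 10 s on the robot's clock.

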